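# Unload the work-lamp charging rack

### The arm

A 7-joint arm with a two-finger parallel gripper is mounted at the origin on a cart in front of the work surface, level with it; the furniture and walls round the work are solid. World frame = base frame: x ahead of the robot, y to its left, z up, the work surface at z = 0. Lengths are in mm, angles in rad, forces in N, time in s.
With the tool pointing down it reaches from about 400 to 875 mm from the base axis. Payload 4.4 kg.
Tool frame: the origin (TCP) lies midway between the tips of the shut fingers; the grasp point (between the pads) lies 19 mm behind it; z points along the fingers, y is the line along which they close (so a half turn about z gives the same grasp; the last joint's range is limited). The gripper opens to 85 mm and grips with 20 to 120 N. Pads are 22 mm wide; open, the fingers measure 114 mm over their backs; the gripper's body (76 mm by 85 mm) begins 54 mm behind the grasp point. The pads swing forward as they close: fully open they stand 13 mm farther back than shut.
Start: joints at [-1.216, 0.628, 0.038, 1.517, -0.027, 0.996, -0.02], TCP at [265.498, 593.32, 231.313] pointing down, gripper open.
Joint ranges: [-3.06, 3.06], [-0.37, 2.12], [-1.25, 1.32], [0.18, 2.47], [-1.1, 4.24], [0.23, 1.98], [-2.94, 2.94]. Speed limits (rad/s): [2.57, 2.57, 3.14, 3.14, 3.14, 3.14, 3.14].

### API

Orientations are given as [roll, pitch, yaw] about the fixed x, y, z axes, in that order (R = Rz(yaw) Ry(pitch) Rx(roll)).
In Python, from cell import readout, optics, order gives the robot as it stands.
- The arm moves only by the shell command python3 -m jog 'ROWS'. ROWS is a JSON object of lists of equal length, an entry for each row: "claw": the opening, from 0 (shut) to 1 (fully open); "xyz": the shift along the tool's x, y, z each as a share of 0.1 m, from -1 to 1, a list of three; "twist": the turn, a rotation vector about the tool's x, y, z each as a share of 180 degrees, from -1 to 1, a list of three. A call has 1 to 12 rows; each row shifts and turns the commanded pose from where the row before left it, along the tool's axes as they then stand; what a row does not reach is not made up. A row lasts 1/8 s, in which the tool goes at most 62.5 mm and 10.7 degrees, less where a joint would pass 70% of its speed; a pose out of reach is approached as far as the arm can. A call with a number of a shift or a turn outside -1 to 1 is refused whole. A call with a gripper value outside its range is refused whole. The fingers move at their own pace and stop on an object; the grip force is fixed at half the most. Time passes only in rows, so rows that do not move let the fingers close. It gives the time, the measured TCP pose, the force, the opening and the grip force at its end, in the units of the state.
- readout.read_state(): the state, without advancing time (a new reading comes with each control period).
- optics.get_image(name): name is "scene" or "top" or "wrist"; returns a dict with "color" (384x512x3 uint8, red, green, blue), "fovy" (degrees; the focal length in pixels is half the picture's height over the tangent of half this angle, whatever the lens; pixels are square), "cx", "cy" (the principal point, pixels), "k1" (the pictures are not rectified: a ray, as slopes to the right and down, at radius r is drawn at 1 + k1 r^2 times it, then the intrinsics apply), "view" (4x4, takes a point from world to camera coordinates). Camera axes: x right, y up, looking along -z (the intrinsics and any distortion apply to the point x, -y, -z); pixel columns grow to the right and rows downward; lengths in mm; the calibration is good to about 2 mm. A picture is of the moment at which its call begins. There is no depth.
- order.finish_job(): hands the job in; it is judged then, once.
Trained networks look in the newest picture that a camera, given by its name, has taken for a name from the list of things; names that differ only in an ending like _2 or _b are one class to them, and where a whole thing is asked for, a point or a joint stands for the part that bears it (a point fixed in the world has none). Each returns a list of dicts, best first, with "score" (0 to 1); they miss things now and then, are a little off and sometimes report something else, mostly with a low value. They report only what shows in the picture. A call takes as long as a camera call.
- optics.boxes_of(camera, label): "rect" ([left, top, width, height] in pixels, round what is visible of it).
The state is a dict: "clock": time; "qpos": joint angles; "qd": joint speeds; "tau": joint torques, N m; "eef_pos": TCP position; "tool_rot": TCP orientation; "force": force on the tool from outside, world axes, zero at the start; "torque": the same for the moment, N m; "width": finger opening in mm; "gripper_force": force on a finger pad.
Only numpy, scipy, OpenCV 4.12 (cv2) and the standard library are available. Lean on these libraries where they do the work, as an engineer would, in place of code of your own. Each camera call takes 0.05 s, during which the arm holds its last target. There are 200 camera calls.

### The job

Some of the three bays of the charging rack hold a work lamp locked by a spring bar. First free every lamp: with the red forked tool (never with the fingers, which stay off the rack) straddle the bar and press its brass collar sideways, away from the lamp, until the lamp springs up, and have all of them up before you take any out. Then stand the tool back on its black rubber pad, around the middle of it, and after that lift each lamp off the rack by its handle and set it upright on the blue mat, its base wholly on the mat; leave the other small things where they are.

Things in the scene. Friction and masses are not known exactly. Their poses are not given: they have to be found in the camera images.
- rack: fixed grey rack, 190 (x) x 290 (y) mm, deck 18 high; origin on the bench, edges at x -100 and +90. Bays 1, 2, 3 at y = +95, 0, -95 mm; each has thin walls to height 50, lamp 1.5 mm clear. On the -x side of each bay a steel bar along the rack's x runs through a guide post (24 wide, x -4 to -12, top 64) and a collar into a black spring housing (30 wide, x -66 to -94, top 66)
- bay_1 (a point): bay 1: where the origin of a locked lamp is, 21 mm above the bench, the lamp's axes along the rack's. With the bar pressed back 12 mm or more a sprung plate lifts the lamp 14 to 19 mm; when the bar is let go its tip rests on the lug below the eye and the lamp stays up 12 mm, loose in the walls. An empty bay looks the same with its bar home
- bay_2 (a point): bay 2: where the origin of a locked lamp is, 21 mm above the bench, the lamp's axes along the rack's. With the bar pressed back 12 mm or more a sprung plate lifts the lamp 14 to 19 mm; when the bar is let go its tip rests on the lug below the eye and the lamp stays up 12 mm, loose in the walls. An empty bay looks the same with its bar home
- bay_3 (a point): bay 3: where the origin of a locked lamp is, 21 mm above the bench, the lamp's axes along the rack's. With the bar pressed back 12 mm or more a sprung plate lifts the lamp 14 to 19 mm; when the bar is let go its tip rests on the lug below the eye and the lamp stays up 12 mm, loose in the walls. An empty bay looks the same with its bar home
- mat: fixed blue mat 130 (x) x 260 (y) x 3 mm, origin at the middle of its underside
- tool_pad: fixed black rubber pad 70 (x) x 150 (y) x 3 mm, origin at the middle of its underside; the forked tool stands on it
- fork_tool: forked tool, a bridge 66 mm high standing on two steel prongs and a heel, 0.2 kg. Origin at the prong feet, midway between them; z up. Red handle along its x from +16 to -68 mm, 18 mm thick (y), 44 to 66 above the feet. Prongs 8 (x) x 14 (y) mm each, 16 mm gap between them, 34 deep. Heel at x = -60, weighted foot 16 x 52 mm. In use the handle lies across the bar, the prongs straddle it from above
- tool_mid (a point): point of the forked tool at foot level, 25 mm from the prongs towards the heel (tool x = -25 mm): the middle of its footprint
- lamp_amber: work lamp, 0.2 kg: black base 62 x 62 x 22 mm (origin: centre of its underside, z up), amber lens to height 72, black cap 62 wide to 88, orange round handle 12 thick, 62 long along the lamp's y, its centre 122 mm above the origin. Steel lug with an eye for the bar on the -x side, out to 47, 20 wide, 2 to 42 mm above the underside. May be absent
- lamp_green: work lamp, 0.2 kg: black base 62 x 62 x 22 mm (origin: centre of its underside, z up), green lens to height 72, black cap 62 wide to 88, orange round handle 12 thick, 62 long along the lamp's y, its centre 122 mm above the origin. Steel lug with an eye for the bar on the -x side, out to 47, 20 wide, 2 to 42 mm above the underside. May be absent
- lamp_white: work lamp, 0.2 kg: black base 62 x 62 x 22 mm (origin: centre of its underside, z up), white lens to height 72, black cap 62 wide to 88, orange round handle 12 thick, 62 long along the lamp's y, its centre 122 mm above the origin. Steel lug with an eye for the bar on the -x side, out to 47, 20 wide, 2 to 42 mm above the underside. May be absent
- bar_1 (a joint): spring bar of bay 1: 0 home (locked), grows to 0.016 m as it is pressed away from the lamp, towards the rack's -x; springs back; 3 N at the start, up to 12 N at 12 mm
- bar_2 (a joint): spring bar of bay 2: 0 home (locked), grows to 0.016 m as it is pressed away from the lamp, towards the rack's -x; springs back; 3 N at the start, up to 12 N at 12 mm
- bar_3 (a joint): spring bar of bay 3: 0 home (locked), grows to 0.016 m as it is pressed away from the lamp, towards the rack's -x; springs back; 3 N at the start, up to 12 N at 12 mm
- collar_1 (a point): brass collar of bar 1 (30 mm across, 6 thick): centre of its face towards the lamp, on the axis of the bar (8 mm thick, 50 mm above the bench). The prongs go down between this face and the guide post, 28 mm apart along the bar when it is home; the bar's tip then lies 11 mm deep in the eye of the lamp's lug
- collar_2 (a point): brass collar of bar 2 (30 mm across, 6 thick): centre of its face towards the lamp, on the axis of the bar (8 mm thick, 50 mm above the bench). The prongs go down between this face and the guide post, 28 mm apart along the bar when it is home; the bar's tip then lies 11 mm deep in the eye of the lamp's lug
- collar_3 (a point): brass collar of bar 3 (30 mm across, 6 thick): centre of its face towards the lamp, on the axis of the bar (8 mm thick, 50 mm above the bench). The prongs go down between this face and the guide post, 28 mm apart along the bar when it is home; the bar's tip then lies 11 mm deep in the eye of the lamp's lug
- flux_tin: small round tin, yellow lid, 48 mm, bystander
- copper_coil: copper coil 27 mm, bystander
- pcb_white: white circuit board 32 x 52 mm, bystander
- pen_blue: blue pen 135 mm, bystander
- loupe: black loupe 39 mm, bystander

How it is judged:
By the outcome, as a careful person would: the job done as asked, in the order asked, and still so for the second after the job is handed in, with the robot touching nothing.
Of lamp_amber, lamp_green, lamp_white only 2 to 3 are there at a start; the rules pass over those that are not, and their reading is None.
At some moment in a run one of fork_tool, lamp_amber, lamp_green, lamp_white may be knocked a few centimetres aside while the robot is not near it.
Once in a run the grip may slacken for a moment while it holds something.
It also fails if it takes over 210 s, if anything falls off the work surface, if the arm or the gripper's body presses on something with over 40 N, if the wrist force passes 120 N, or if a joint passes its speed limit or range.

## Working session

There is one attempt and no reset: what is moved stays moved. The work goes in short steps, Python scripts to look and compute and a shell command to move; the robot and the scene stay as the last step left them, time stands still between calls to the robot, and variables do not carry over. Pictures are saved under pics/ and viewed, at most 14 in all, crops included, and the job is handed in when it is done.

```bash
ls; mkdir -p pics; cat > h.py <<'E'
import numpy as np, cv2
from cell import readout, optics, order
def shot(cam,save=None):
    im=optics.get_image(cam)
    if save: cv2.imwrite(save,im['color'][:,:,::-1])
    return im
def K(im):
    f=im['color'].shape[0]/2/np.tan(np.radians(im['fovy'])/2)
    return f
def ray(im,u,v):
    f=K(im); d=np.array([(u-im['cx'])/f,(v-im['cy'])/f]); s=d.copy()
    for _ in range(30): s=d/(1+im['k1']*(s@s))
    V=np.array(im['view']); R,t=V[:3,:3],V[:3,3]
    o=-R.T@t; w=R.T@np.array([s[0],-s[1],-1.]); return o,w/np.linalg.norm(w)
def atz(im,u,v,z):
    o,w=ray(im,u,v); return o+w*(z-o[2])/w[2]
def proj(im,p):
    V=np.array(im['view']); c=V[:3,:3]@np.asarray(p,float)+V[:3,3]
    s=np.array([c[0]/-c[2],-c[1]/-c[2]]); s=s*(1+im['k1']*(s@s)); f=K(im)
    return np.array([s[0]*f+im['cx'],s[1]*f+im['cy']])
def tri(obs): # list of (im,u,v)
    A=np.zeros((3,3));b=np.zeros(3)
    for im,u,v in obs:
        o,w=ray(im,u,v);P=np.eye(3)-np.outer(w,w);A+=P;b+=P@o
    x=np.linalg.solve(A,b); return x,[float(np.hypot(*(proj(im,x)-[u,v]))) for im,u,v in obs]
E
python3 - <<'E'
from h import *
np.set_printoptions(precision=3,suppress=True)
s=readout.read_state(); print(s)
for c in ['scene','top','wrist']:
    im=shot(c,f'pics/{c}0.png'); V=np.array(im['view']); print(c,im['fovy'],im['cx'],im['cy'],im['k1'],-V[:3,:3].T@V[:3,3],V[:3,:3].tolist())
    for n in ['fork_tool','lamp_amber','lamp_green','lamp_white','mat','tool_pad','rack','collar_1']:
        print(n,[(np.round(b['rect']).tolist(),round(b['score'],2)) for b in optics.boxes_of(c,n)][:4])
E
```

```text
pics
{'clock': 0.0, 'qpos': array([-1.216,  0.629,  0.038,  1.518, -0.027,  0.996, -0.02 ]), 'qd': array([ 0.   ,  0.002, -0.   ,  0.001, -0.   , -0.001,  0.   ]), 'tau': array([  0.   , -56.34 ,   1.226, -19.345,   0.011,   0.011,  -0.   ]), 'eef_pos': array([265.267, 592.735, 230.406]), 'tool_rot': array([-3.14 ,  0.   ,  2.721]), 'force': array([-0.036,  0.142,  0.093]), 'torque': array([-0.026,  0.025,  0.005]), 'gripper_force': 0.0, 'width': 85.2994084013408}
scene 42.7379572628564 252.21975939500527 196.09954090517533 -0.1742138915290236 [-270.658 1210.995  780.637] [[-0.8494480323257131, -0.5271610210301253, -0.023222796654363508], [0.21680388444261248, -0.3887967993356645, 0.895451352401088], [-0.4810759982254034, 0.7556045968182161, 0.4445532332562803]]
fork_tool [([286.0, 178.0, 19.0, 24.0], 0.8)]
lamp_amber [([206.0, 186.0, 9.0, 36.0], 0.54)]
lamp_green [([270.0, 208.0, 24.0, 13.0], 0.62)]
lamp_white [([216.0, 177.0, 22.0, 43.0], 0.71), ([226.0, 224.0, 6.0, 10.0], 0.56)]
mat [([238.0, 175.0, 61.0, 32.0], 0.62)]
tool_pad [([278.0, 191.0, 36.0, 21.0], 0.69)]
rack [([172.0, 2
[... 794 characters left out ...]
ad [([278.0, 213.0, 48.0, 23.0], 0.96)]
rack [([138.0, 165.0, 100.0, 63.0], 0.69)]
collar_1 [([211.0, 199.0, 10.0, 23.0], 0.55), ([180.0, 204.0, 7.0, 8.0], 0.51)]
wrist 71.49968050026736 255.53964016333023 186.99031643736203 -0.058710287061165545 [196.136 624.534 375.418] [[0.40918228683817287, 0.9124526267815442, 0.00024498437779859364], [-0.8715662060396356, 0.39092653186369475, -0.2958864565584257], [-0.27007814540899205, 0.12085797683432334, 0.9552230864085914]]
fork_tool []
lamp_amber [([102.0, 372.0, 13.0, 11.0], 0.41)]
lamp_green []
lamp_white []
mat []
tool_pad []
rack [([77.0, 336.0, 58.0, 45.0], 0.56)]
collar_1 [([85.0, 360.0, 12.0, 20.0], 0.64), ([122.0, 356.0, 12.0, 10.0], 0.55)]
```

```bash
python3 - <<'E'
import cv2
t=cv2.imread('pics/top0.png'); cv2.imwrite('pics/t0c.png',cv2.resize(t[140:250,120:370],None,fx=3.2,fy=3.2,interpolation=cv2.INTER_CUBIC))
t=cv2.imread('pics/scene0.png'); cv2.imwrite('pics/s0c.png',cv2.resize(t[150:290,150:350],None,fx=4,fy=4,interpolation=cv2.INTER_CUBIC))
E
```

```text
(no output)
```

View pics/t0c.png

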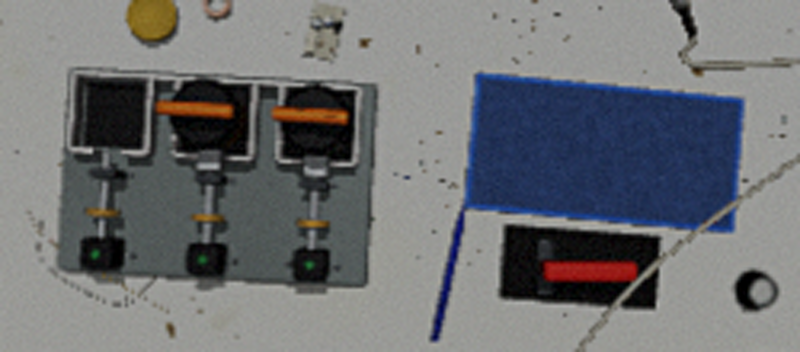

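View pics/s0c.png

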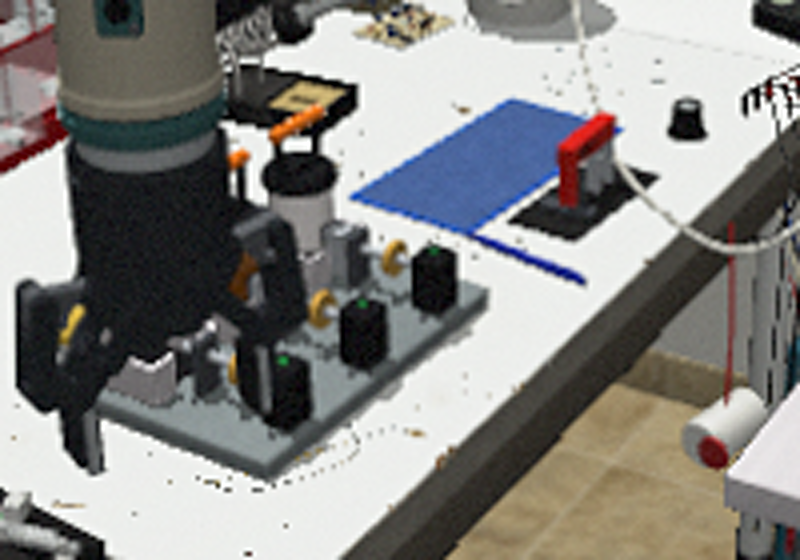

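```bash
cat >> h.py <<'E'
def plan(xyz,yaw,pre=None):
    s=readout.read_state(); p=s['eef_pos']; y0=s['tool_rot'][2]
    d=(yaw-y0+np.pi)%(2*np.pi)-np.pi
    t=np.array(xyz,float)-p; c,sn=np.cos(yaw),np.sin(yaw)
    sh=np.array([t@[c,sn,0],t@[sn,-c,0],-t[2]])/100
    print('now',np.round(p,1),'rot',np.round(s['tool_rot'],3),'turn z total (share)',round(-d/np.pi,4),'then shift',np.round(sh,3),'q7',round(s['qpos'][6],2))
E
cat > a.py <<'E'
from h import *
np.set_printoptions(precision=1,suppress=True)
im=shot('top')
c=lambda x,y:(120+x/3.2,140+y/3.2)
for n,z,P in [('rack',18,[(66,70),(377,85),(367,287),(58,270)]),('mat',3,[(477,73),(744,97),(736,231),(466,207)]),('pad',3,[(503,226),(660,237),(657,307),(499,297)]),('handle',66,[(545,270),(637,271)]),('lampA h',143+6,[(157,107),(233,112)]),('lampW h',149,[(272,114),(347,117)]),('pen',5,[(462,207),(435,338)]),('collars',60,[(103,212),(208,218),(313,224)])]:
    W=np.array([atz(im,*c(*p),z) for p in P]); print(n,W[:,:2].tolist(),'mean',W.mean(0)[:2])
    for i in range(len(W)-1): d=W[i+1]-W[i]; print('   len',np.hypot(*d[:2]).round(1),'ang',np.degrees(np.arctan2(d[1],d[0])).round(2))
E
python3 a.py
```

```text
rack [[599.7127255363199, 321.17589710374506], [590.0356038144366, 29.6408758352138], [401.68065330115456, 35.8765179992964], [413.0006003994748, 323.39267677501664]] mean [501.1 177.5]
   len 291.7 ang -91.9
   len 188.5 ang 178.1
   len 287.7 ang 87.75
mat [[604.7214000185277, -64.8095837693485], [586.3975680732734, -322.4806728309908], [457.63876741993823, -314.903474370718], [477.22673807660186, -55.952714373777624]] mean [ 531.5 -189.5]
   len 258.3 ang -94.07
   len 129.0 ang 176.63
   len 259.7 ang 85.67
pad [[459.73908251120315, -91.24095199114421], [451.12006120351134, -241.321660547477], [384.643525098816, -238.96583293597084], [392.71027216588186, -88.26460081717678]] mean [ 422.1 -164.9]
   len 150.3 ang -93.29
   len 66.5 ang 177.97
   len 150.9 ang 86.94
handle [[421.98896380678474, -123.82018554703575], [421.95094095833673, -206.55103773870857]] mean [ 422.  -165.2]
   len 82.7 ang -90.03
lampA h [[555.0798426880439, 205.95074144860234], [551.9154405787006, 143.5838382348104]] mean [553.5 174.8]
   len 62.4 ang -92.9
lampW h [[550.7653337842224, 111.65025095187788], [549.2626190819295, 50.282227368101715]] mean [550.  81.]
   len 61.4 ang -91.4
pen [[477.17205415716643, -52.065966917399045], [353.7254820131486, -28.29533238214258]] mean [415.4 -40.2]
   len 125.7 ang 169.1
collars [[467.86258994629884, 271.51047884143037], [463.99039318946654, 177.37767572240335], [460.0427986776354, 83.59172539231807]] mean [464.  177.5]
   len 94.2 ang -92.36
   len 93.9 ang -92.41
```

```bash
python3 -m jog '{"claw":[1,1,1,1,1,1,1],"xyz":[[0,0,0],[0,0,0],[0,0,0],[0,0,0],[0,0,0],[0,0,0],[0,0,0]],"twist":[[0,0,0.0525],[0,0,0.0525],[0,0,0.0525],[0,0,0.0525],[0,0,0.0525],[0,0,0.0525],[0,0,0.0515]]}'; python3 -c "
from h import *
plan([500,220,260],np.pi/2)"
```

```text
clock: 2.28
eef_pos: [265.4, 593.4, 231.3]
tool_rot: [-3.141, -0.0, 1.564]
force: [-0.2, -0.7, 0.2]
width: 85.6
gripper_force: 0.0
now [265.4 593.4 231.3] rot [-3.141 -0.     1.564] turn z total (share) -0.0021 then shift [-3.734  2.346 -0.287] q7 -0.98
```

```bash
python3 -m jog '{"claw":[1,1,1,1,1,1,1,1,1,1,1],"xyz":[[-0.37,0.23,-0.03],[-0.37,0.23,-0.03],[-0.37,0.23,-0.03],[-0.37,0.23,-0.03],[-0.37,0.24,-0.03],[-0.37,0.24,-0.03],[-0.37,0.24,-0.03],[-0.37,0.24,-0.03],[-0.37,0.24,-0.03],[-0.37,0.23,-0.02],[0,0,0]],"twist":[[0,0,-0.002],[0,0,0],[0,0,0],[0,0,0],[0,0,0],[0,0,0],[0,0,0],[0,0,0],[0,0,0],[0,0,0],[0,0,0]]}'; cat > look.py <<'E'
import sys; from h import *
np.set_printoptions(precision=2,suppress=True)
im=shot('wrist',sys.argv[1]); im=dict(im); np.save(sys.argv[1][:-4]+'.npy',im,allow_pickle=True)
for n in sys.argv[2:]: print(n,[(np.round(b['rect']).tolist(),round(b['score'],2)) for b in optics.boxes_of('wrist',n)][:4])
plan(readout.read_state()['eef_pos'],np.pi/2)
E
python3 look.py pics/w1.png lamp_amber lamp_white lamp_green collar_1
```

```text
clock: 3.65
eef_pos: [504.4, 220.1, 260.9]
tool_rot: [3.139, 0.002, 1.569]
force: [-0.4, 0.1, 0.4]
width: 86.0
gripper_force: 0.0
lamp_amber [([258.0, 170.0, 68.0, 75.0], 0.58)]
lamp_white [([255.0, 232.0, 58.0, 84.0], 0.84), ([324.0, 230.0, 31.0, 13.0], 0.72), ([212.0, 184.0, 47.0, 18.0], 0.31)]
lamp_green []
collar_1 [([214.0, 112.0, 58.0, 22.0], 0.83), ([188.0, 80.0, 141.0, 192.0], 0.72), ([211.0, 180.0, 48.0, 20.0], 0.59), ([213.0, 243.0, 45.0, 16.0], 0.57)]
now [501.3 225.8 260.1] rot [-3.14 -0.    1.58] turn z total (share) 0.0023 then shift [ 0.  0. -0.] q7 -0.25
```

View pics/w1.png

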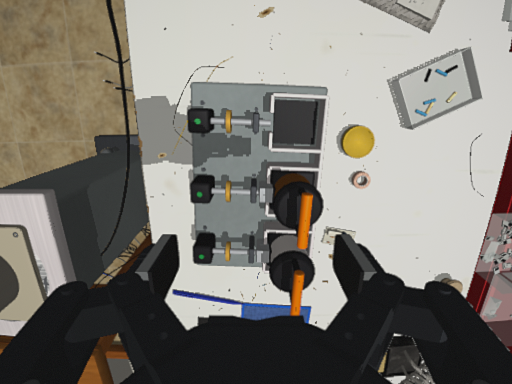

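```bash
python3 -m jog '{"claw":[1,1,1,1,1,1,1,1,1,1,1,1],"xyz":[[-0.37,-0.07,0.05],[-0.37,-0.07,0.05],[-0.37,-0.07,0.05],[-0.37,-0.07,0.05],[-0.37,-0.07,0.05],[-0.37,-0.07,0.06],[-0.37,-0.07,0.06],[-0.37,-0.07,0.06],[-0.37,-0.07,0.06],[-0.38,-0.08,0.06],[-0.38,-0.09,0.06],[0,0,0]],"twist":[[0,0,0],[0,0,0],[0,0,0],[0,0,0],[0,0,0],[0,0,0],[0,0,0],[0,0,0],[0,0,0],[0,0,0],[0,0,0],[0,0,0]]}'; python3 look.py pics/w2.png fork_tool tool_pad;  python3 -m jog '{"claw":[1,1,1],"xyz":[[-0.3,0,0],[-0.3,0,0],[0,0,0]],"twist":[[0,0,0],[0,0,0],[0,0,0]]}'; python3 look.py pics/w3.png fork_tool tool_pad; python3 - <<'E'
import cv2,numpy as np
a=[cv2.imread(f'pics/w{i}.png')[:, 130:380] for i in (2,3)]
cv2.imwrite('pics/w23.png',cv2.resize(np.hstack(a),None,fx=1.5,fy=1.5,interpolation=cv2.INTER_CUBIC))
E
```

```text
clock: 5.4
eef_pos: [423.3, -187.1, 199.1]
tool_rot: [-3.141, 0.001, 1.572]
force: [0.8, 0.8, -0.3]
width: 85.4
gripper_force: 0.0
fork_tool [([236.0, 114.0, 43.0, 82.0], 0.56)]
tool_pad [([225.0, 85.0, 66.0, 118.0], 0.7)]
now [ 424.6 -183.6  199.3] rot [ 3.14 -0.    1.58] turn z total (share) 0.0022 then shift [ 0.  0. -0.] q7 0.63
clock: 5.92
eef_pos: [425.1, -245.8, 199.5]
tool_rot: [3.141, 0.001, 1.575]
force: [-0.6, 0.5, -0.8]
width: 85.6
gripper_force: 0.0
fork_tool [([232.0, 51.0, 46.0, 93.0], 0.65)]
tool_pad [([225.0, 31.0, 64.0, 129.0], 0.75)]
now [ 424.8 -243.1  199.2] rot [-3.14 -0.    1.58] turn z total (share) 0.0024 then shift [ 0.  0. -0.] q7 0.74
```

View pics/w23.png

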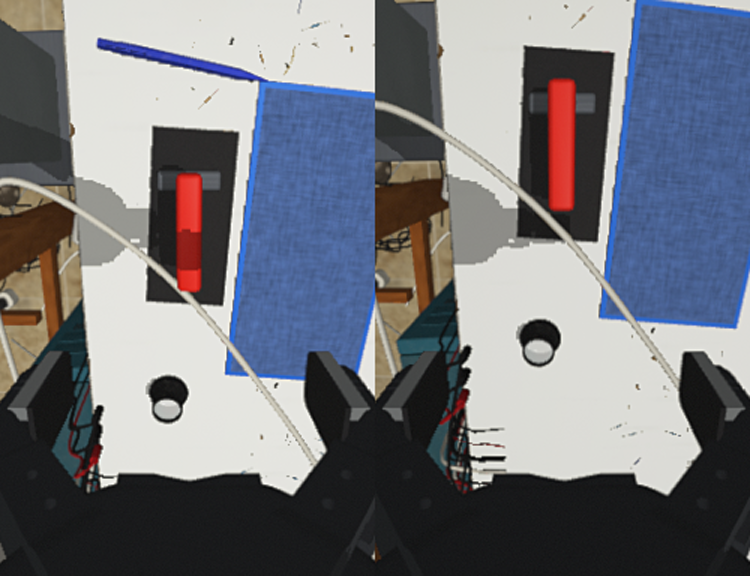

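```bash
python3 - <<'E'
from h import *
np.set_printoptions(precision=1,suppress=True)
A=np.load('pics/w2.npy',allow_pickle=True).item();B=np.load('pics/w3.npy',allow_pickle=True).item()
def T(n,a,b):
    x,r=tri([(A,130+a[0]/1.5,a[1]/1.5),(B,130+(b[0]-375)/1.5,b[1]/1.5)]);print(n,x,np.round(r,1));return x
# red extents in both
for im in (A,B):
    c=im['color'].astype(int); m=((c[:,:,0]>110)&(c[:,:,1]<70)&(c[:,:,2]<70)).astype(np.uint8); m[:, :220]=0; m[:,300:]=0; m[230:]=0
    n,l,st,_=cv2.connectedComponentsWithStats(m); k=1+np.argmax(st[1:,4]); ys,xs=np.where(l==k); print(st[k],cv2.minAreaRect(np.c_[xs,ys].astype(np.float32)))
    box=cv2.boxPoints(cv2.minAreaRect(np.c_[xs,ys].astype(np.float32))); print(box.tolist())
T('mat c1',(260,82),(637,0)); T('mat c2',(225,375),(600,318)); 
T('pad1',(154,127),(525,46));T('pad2',(238,131),(614,53));T('pad3',(223,305),(597,241));T('pad4',(147,300),(518,235))
T('h heelend',(189,173),(562,80));T('h prongend',(190,291),(563,211))
T('heel L',(158,180),(530,103));T('heel R',(220,180),(595,103))
T('loupe',(167,412),(538,353))
for im,off,pts in ((A,0,[(0,180),(70,210),(130,252),(187,290),(240,363),(300,440)]),):
    print('cable A at z=5',[atz(im,130+p[0]/1.5,p[1]/1.5,5)[:2] for p in pts])
print('cable B at z=5',[atz(B,130+p[0]/1.5,p[1]/1.5,5)[:2] for p in [(0,103),(70,133),(130,175),(187,238),(240,302),(300,385)]])
E
```

```text
[ 247  116   18   79 1253] ((255.5, 155.0), (78.0, 17.0), 90.0)
[[247.0, 116.0], [264.0, 116.0], [264.0, 194.0], [247.0, 194.0]]
[ 246   52   18   89 1507] ((254.5, 96.0), (88.0, 17.0), 90.0)
[[246.0, 52.0], [263.0, 52.0], [263.0, 140.0], [246.0, 140.0]]
mat c1 [479.6 -53.7   0.7] [0.3 0.3]
mat c2 [ 458.1 -309.9    7.1] [0.2 0.2]
pad1 [395.4 -88.2   7.5] [0.2 0.2]
pad2 [463.6 -90.6  -2.3] [0.2 0.2]
pad3 [ 453.9 -239.2    5.4] [0.1 0.2]
pad4 [ 386.  -234.     6.7] [0.1 0.1]
h heelend [ 423.4 -121.7   62.5] [0.1 0.1]
h prongend [ 424.2 -206.1   63.6] [0.1 0.1]
heel L [ 398.3 -129.3    9.1] [0.1 0.1]
heel R [ 448.7 -129.2   10. ] [0.2 0.2]
loupe [ 403.7 -329.    38.5] [0.1 0.1]
cable A at z=5 [array([ 265.6, -128.4]), array([ 322.8, -153.9]), array([ 372.2, -190.4]), array([ 421.6, -225.1]), array([ 471.9, -298.2]), array([ 537.6, -387.7])]
cable B at z=5 [array([ 274.3, -127.4]), array([ 329.2, -151. ]), array([ 376.6, -184.2]), array([ 423.6, -236.8]), array([ 471.6, -295.2]), array([ 534.1, -381.2])]
```

```bash
python3 -m jog '{"claw":[1,1,1,1,1,1,1,1,1,1],"xyz":[[0.4,0,0],[0.4,0,0],[0,0,0.3],[0,0,0.3],[0,0,0.3],[0,0,0.3],[0,0,0.2],[0,0,0.1],[0,0,0],[0,0,0]],"twist":[[0,0,0.001],[0,0,0],[0,0,0],[0,0,0],[0,0,0],[0,0,0],[0,0,0],[0,0,0],[0,0,0],[0,0,0]]}'; python3 -c "
from h import *
plan([424,-164,42],np.pi/2)"
```

```text
clock: 7.32
eef_pos: [424.6, -164.9, 49.9]
tool_rot: [3.14, 0.0, 1.573]
force: [-0.2, 0.1, -0.3]
width: 85.6
gripper_force: 0.0
now [ 424.6 -164.9   49.9] rot [3.14  0.    1.573] turn z total (share) 0.0007 then shift [ 0.009 -0.006  0.079] q7 0.74
```

```bash
python3 -m jog '{"claw":[1,0,0,0,0,0,0,0,0,0],"xyz":[[0,0,0.08],[0,0,0],[0,0,0],[0,0,0],[0,0,0],[0,0,0],[0,0,0],[0,0,0],[0,0,0],[0,0,0]],"twist":[[0,0,0],[0,0,0],[0,0,0],[0,0,0],[0,0,0],[0,0,0],[0,0,0],[0,0,0],[0,0,0],[0,0,0]]}'; python3 -m jog '{"claw":[0,0,0,0,0,0],"xyz":[[0,0,-0.1],[0,0,-0.3],[0,0,-0.4],[0,0,-0.4],[0,0,-0.3],[0,0,0]],"twist":[[0,0,0],[0,0,0],[0,0,0],[0,0,0],[0,0,0],[0,0,0]]}'
```

```text
clock: 8.57
eef_pos: [424.0, -165.1, 41.4]
tool_rot: [3.142, -0.0, 1.572]
force: [-1.3, 0.9, 5.4]
width: 17.0
gripper_force: 59.3
clock: 9.32
eef_pos: [425.4, -165.4, 193.3]
tool_rot: [3.137, 0.001, 1.573]
force: [0.4, -0.3, -1.9]
width: 16.9
gripper_force: 59.0
```

```bash
python3 -m jog '{"claw":[0,0,0,0,0,0,0,0],"xyz":[[0.3,0.04,-0.1],[0.35,0.05,-0.1],[0.35,0.05,-0.1],[0.35,0.05,-0.07],[0.35,0.05,0],[0.35,0.05,0],[0,0,0],[0,0,0]],"twist":[[0,0,0],[0,0,0],[0,0,0],[0,0,0],[0,0,0],[0,0,0],[0,0,0],[0,0,0]]}'; python3 look.py pics/w4.png collar_1;  python3 -m jog '{"claw":[0,0,0,0],"xyz":[[0.3,0,0],[0.3,0,0],[0,0,0],[0,0,0]],"twist":[[0,0,0],[0,0,0],[0,0,0],[0,0,0]]}'; python3 look.py pics/w5.png collar_1; python3 - <<'E'
import cv2,numpy as np
a=[cv2.imread(f'pics/w{i}.png')[0:288, 150:350] for i in (4,5)]
cv2.imwrite('pics/w45.png',cv2.resize(np.hstack(a),None,fx=2,fy=2,interpolation=cv2.INTER_CUBIC))
E
```

```text
clock: 10.32
eef_pos: [451.9, 39.4, 227.4]
tool_rot: [-3.139, 0.001, 1.572]
force: [0.3, 0.6, -2.2]
width: 17.3
gripper_force: 58.9
collar_1 [([246.0, 122.0, 55.0, 20.0], 0.85), ([251.0, 28.0, 58.0, 29.0], 0.84)]
now [452.2  38.8 227.9] rot [-3.14  0.    1.57] turn z total (share) -0.0001 then shift [ 0.  0. -0.] q7 0.12
clock: 10.92
eef_pos: [452.5, 98.6, 228.2]
tool_rot: [-3.141, 0.001, 1.571]
force: [-0.8, -0.9, -1.9]
width: 17.3
gripper_force: 58.9
collar_1 [([247.0, 87.0, 60.0, 25.0], 0.9), ([254.0, 1.0, 69.0, 23.0], 0.64), ([274.0, 181.0, 24.0, -0.0], 0.4)]
now [452.6  98.5 228.3] rot [-3.14  0.    1.57] turn z total (share) -0.0002 then shift [ 0.  0. -0.] q7 -0.01
```

View pics/w45.png

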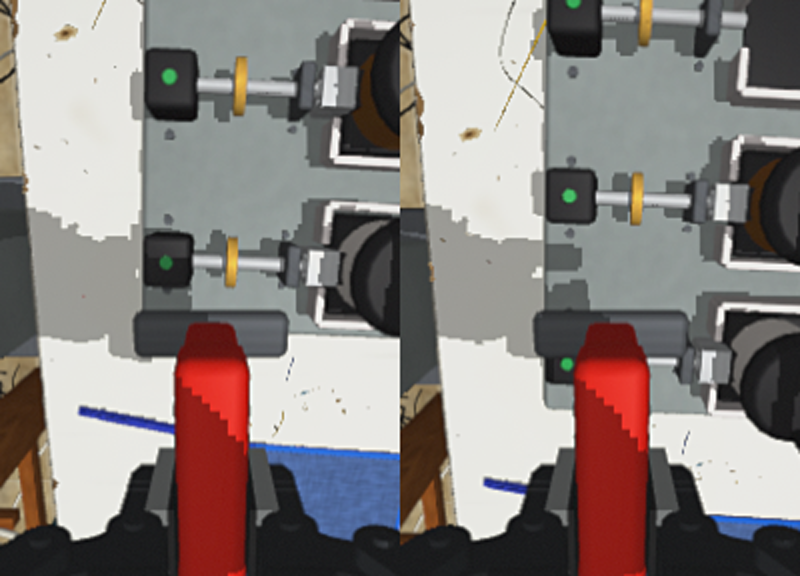

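```bash
python3 - <<'E'
from h import *
np.set_printoptions(precision=1,suppress=True)
A=np.load('pics/w4.npy',allow_pickle=True).item();B=np.load('pics/w5.npy',allow_pickle=True).item()
def segs(im,name):
    hsv=cv2.cvtColor(im['color'],cv2.COLOR_RGB2HSV); m=cv2.inRange(hsv,(15,110,90),(32,255,255)); m[:, :240]=0; m[:,300:]=0; m[180:]=0
    g=cv2.inRange(hsv,(50,120,100),(80,255,255)); g[:,:200]=0;g[:,300:]=0
    for nm,k in (('gold',m),('led',g)):
        n,l,st,c=cv2.connectedComponentsWithStats(k)
        for i in range(1,n):
            if st[i,4]>6: print(name,nm,st[i].tolist(),c[i].round(1).tolist())
segs(A,'A');segs(B,'B')
p=lambda x,y:(150+x/2,y/2)
# bar top midline (z 54) ends and collar right edge top
for nm,im,P in (('b2 A',A,[(200,86),(230,87),(250,88),(292,91)]),('b3 A',A,[(198,261),(225,262),(242,263),(283,265)]),('b2 B',B,[(200,197),(228,198),(246,199),(283,202)]),('b1 B',B,[(204,13),(236,15),(254,16),(300,19)])):
    print(nm,[atz(im,*p(*q),54)[:2] for q in P])
print('tri b2 collar/bar right',tri([(A,*p(247,88)),(B,*p(244,199))]))
print('led2',tri([(A,*p(169,76)),(B,*p(169,196))]))
# prongs/handle
print('heel foot corners px', p(134,320),p(287,320))
E
```

```text
A gold [267, 29, 7, 29, 158] [269.6, 43.0]
A gold [263, 119, 6, 24, 132] [265.4, 130.3]
A led [231, 34, 7, 8, 46] [234.1, 37.8]
A led [230, 128, 6, 6, 25] [232.6, 130.7]
B gold [269, 0, 7, 23, 136] [272.1, 10.7]
B gold [265, 87, 7, 25, 139] [268.0, 99.0]
B led [233, 0, 7, 4, 24] [236.2, 1.3]
B led [231, 94, 7, 7, 37] [234.1, 97.5]
B led [230, 179, 7, 6, 30] [233.2, 181.4]
b2 A [array([444.9, 180.3]), array([461.2, 179.8]), array([472.1, 179.3]), array([494.9, 178. ])]
b3 A [array([443.4,  86.2]), array([459.2,  85.6]), array([469.2,  85.1]), array([493.3,  84. ])]
b2 B [array([445.8, 181.4]), array([461.7, 180.9]), array([472. , 180.3]), array([493.2, 178.7])]
b1 B [array([448.4, 275.7]), array([465.3, 274.7]), array([474.9, 274.3]), array([499.3, 273. ])]
tri b2 collar/bar right (array([471. , 180.4,  48.6]), [0.1860592608478219, 0.17691368357015994])
led2 (array([429.4, 181.6,  71. ]), [0.04425461481024604, 0.04194085284256346])
heel foot corners px (217.0, 160.0) (293.5, 160.0)
```

```bash
python3 - <<'E'
from h import *
np.set_printoptions(precision=1,suppress=True)
A=np.load('pics/w4.npy',allow_pickle=True).item()
for dx in (-25,):
  for dz in (36,39,42):
    o=np.array([452.2,38.8+dx,227.9-dz])
    P=lambda x,y,z:(proj(A,o+[y*1.0,-x,z])-[150,0])*2
    print(dz,'handle top corners',P(-68,-9,66),P(-68,9,66),'heel foot far bottom',P(-68,-26,0),P(-68,26,0),'top8',P(-68,-26,8),P(-68,26,8),P(-52,-26,8))
E
```

```text
36 handle top corners [173.6 367.2] [254.7 367.3] heel foot far bottom [137.3 312. ] [289.8 312.3] top8 [134.  316.6] [293.2 316.8] [135.9 363.6]
39 handle top corners [174.6 363.5] [253.7 363.6] heel foot far bottom [138.5 310.4] [288.6 310.6] top8 [135.3 314.8] [291.9 315.1] [137.1 361.2]
42 handle top corners [175.4 359.9] [252.7 360. ] heel foot far bottom [139.6 308.9] [287.4 309.1] top8 [136.5 313.1] [290.6 313.4] [138.3 358.8]
```

```bash
python3 -m jog '{"claw":[0,0,0,0,0,0],"xyz":[[0,0,0],[0.12,0.29,0],[0,0,0.3],[0,0,0.4],[0,0,0.28],[0,0,0]],"twist":[[0,0,0.0128],[0,0,0],[0,0,0],[0,0,0],[0,0,0],[0,0,0]]}'; python3 look.py pics/w6.png collar_1;  python3 -c "
from h import *
plan([482.5,110,67],np.radians(87.7))
t=shot('top','pics/t1.png');s=shot('scene','pics/s1.png')
a=cv2.imread('pics/w6.png')[0:288,130:380]
cv2.imwrite('pics/w6c.png',cv2.resize(a,None,fx=2,fy=2,interpolation=cv2.INTER_CUBIC))"
```

```text
clock: 11.78
eef_pos: [480.6, 110.0, 128.8]
tool_rot: [-3.137, 0.002, 1.53]
force: [0.0, 0.2, -2.1]
width: 17.1
gripper_force: 59.1
collar_1 [([203.0, 95.0, 89.0, 36.0], 0.81), ([215.0, 204.0, 70.0, 20.0], 0.59), ([214.0, 155.0, 79.0, 167.0], 0.45)]
now [482.7 110.4 130.9] rot [3.14 0.   1.53] turn z total (share) -0.0127 then shift [ 0.  0. -0.] q7 0.05
now [482.7 110.4 130.9] rot [3.141 0.    1.531] turn z total (share) 0.0001 then shift [-0.004 -0.002  0.639] q7 0.05
```

View pics/w6c.png

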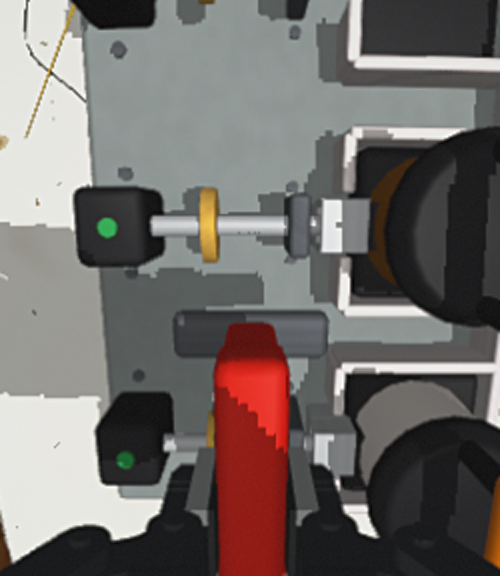

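```bash
python3 - <<'E'
from h import *
np.set_printoptions(precision=1,suppress=True)
A=np.load('pics/w6.npy',allow_pickle=True).item()
p=lambda x,y:(130+x/2,y/2)
for n,z,q in (('bar3 L',54,(185,443)),('bar3 R',54,(298,440)),('collar3 left edge',58,(207,436)),('bar2 L',54,(175,226)),('bar2 R',54,(260,225)),('collar2 left',65,(199,190)),('collar2 right',65,(218,190)),('post2 left',64,(286,225)),('post2 right',64,(309,225))): print(n,atz(A,*p(*q),z))
E
```

```text
bar3 L [449.2  86.8  54. ]
bar3 R [499.9  86.3  54. ]
collar3 left edge [459.8  91.6  58. ]
bar2 L [452.5 180.8  54. ]
bar2 R [486.3 179.8  54. ]
collar2 left [464.  193.7  65. ]
collar2 right [471.1 193.4  65. ]
post2 left [496.  179.7  64. ]
post2 right [504.8 179.3  64. ]
```

```bash
python3 -m jog '{"claw":[0,0,0,0,0],"xyz":[[0,-0.01,0.2],[0,0,0.2],[0,0,0.12],[0,0,0.12],[0,0,0]],"twist":[[0,0,0],[0,0,0],[0,0,0],[0,0,0],[0,0,0]]}'
```

```text
clock: 12.6
eef_pos: [480.8, 110.8, 65.9]
tool_rot: [-3.141, 0.0, 1.532]
force: [0.2, -0.3, -1.8]
width: 16.8
gripper_force: 59.1
```

```bash
python3 -m jog '{"claw":[0,0,0,0,0,0],"xyz":[[0,-0.05,0],[0,-0.05,0],[0,-0.05,0],[0,-0.04,0],[0,0,0],[0,0,0]],"twist":[[0,0,0],[0,0,0],[0,0,0],[0,0,0],[0,0,0],[0,0,0]]}'; python3 -c "
from h import *
print(readout.read_state()['eef_pos'],readout.read_state()['torque'])"
```

```text
clock: 13.35
eef_pos: [467.6, 111.5, 67.5]
tool_rot: [3.13, -0.0, 1.532]
force: [8.0, -0.9, -5.8]
width: 17.1
gripper_force: 58.9
[467.61346499 111.49351384  67.46419846] [-0.17450179 -1.97275856  0.23700861]
```

```bash
python3 -m jog '{"claw":[0,0,0,0,0],"xyz":[[0,-0.04,0],[0,-0.04,0],[0,-0.02,0],[0,0,0],[0,0,0]],"twist":[[0,0,0],[0,0,0],[0,0,0],[0,0,0],[0,0,0]]}'; python3 -c "
from h import *
print(readout.read_state()['eef_pos'],readout.read_state()['torque'])
shot('top','pics/t2.png');shot('scene','pics/s2.png');shot('wrist','pics/w7.png')"
```

```text
clock: 13.98
eef_pos: [458.0, 111.9, 67.5]
tool_rot: [3.129, -0.0, 1.532]
force: [8.5, -0.8, -5.1]
width: 16.7
gripper_force: 59.2
[457.9704204  111.87848939  67.54882769] [-0.18303751 -1.98157302  0.19360413]
```

```bash
python3 - <<'E'
import cv2,numpy as np
s=[cv2.imread(f'pics/s{i}.png')[165:255,190:290] for i in (1,2)]
w=cv2.imread('pics/w7.png')[80:260,190:340]
s=np.vstack([cv2.resize(x,None,fx=3,fy=3,interpolation=cv2.INTER_CUBIC) for x in s])
w=cv2.resize(w,(450,540),interpolation=cv2.INTER_CUBIC)
cv2.imwrite('pics/c7.png',np.hstack([s,w]))
E
```

```text
(no output)
```

View pics/c7.png

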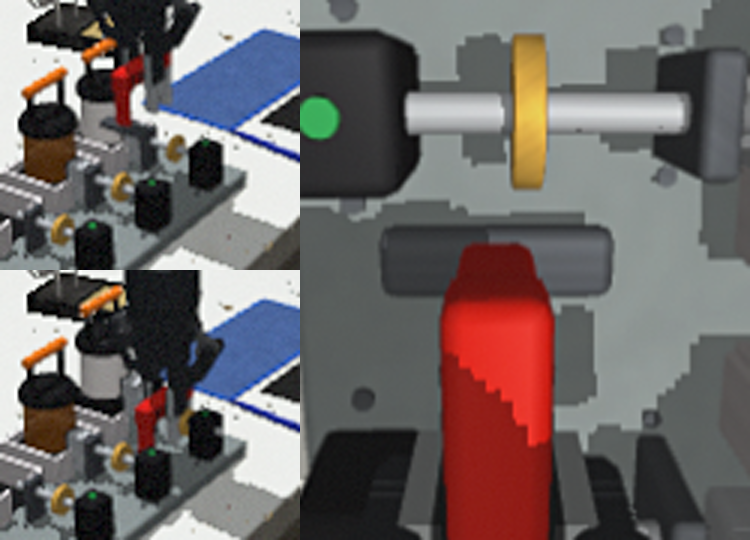

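```bash
python3 -m jog '{"claw":[0,0,0,0,0,0,0,0,0,0],"xyz":[[0,0.08,0],[0,0.1,0],[0,0.11,0],[0,0,0],[0,0,-0.2],[0,0,-0.22],[0,0,-0.22],[0.45,0,0],[0.5,0,0],[0,0,0]],"twist":[[0,0,0],[0,0,0],[0,0,0],[0,0,0],[0,0,0],[0,0,0],[0,0,0],[0,0,0],[0,0,0],[0,0,0]]}'; python3 look.py pics/w8.png; python3 - <<'E'
from h import *
shot('top','pics/t3.png');shot('scene','pics/s3.png')
plan([486,205,67],np.radians(87.7))
s=cv2.imread('pics/s3.png')[165:255,180:300]
w=cv2.imread('pics/w8.png')[80:280,190:340]
s=cv2.resize(s,(360,270),interpolation=cv2.INTER_CUBIC); t=cv2.imread('pics/t3.png')[155:232,135:238]; t=cv2.resize(t,(360,270),interpolation=cv2.INTER_CUBIC)
w=cv2.resize(w,(405,540),interpolation=cv2.INTER_CUBIC)
cv2.imwrite('pics/c8.png',np.hstack([np.vstack([s,t]),w]))
E
```

```text
clock: 15.38
eef_pos: [483.2, 211.2, 129.8]
tool_rot: [-3.14, -0.003, 1.54]
force: [-0.4, -0.2, -2.1]
width: 16.9
gripper_force: 59.9
now [483.3 207.9 129.8] rot [-3.14 -0.    1.54] turn z total (share) -0.0108 then shift [ 0.  0. -0.] q7 -0.12
now [483.9 204.7 130. ] rot [-3.140e+00  1.000e-03  1.532e+00] turn z total (share) 0.0004 then shift [0.004 0.021 0.63 ] q7 -0.12
```

View pics/c8.png

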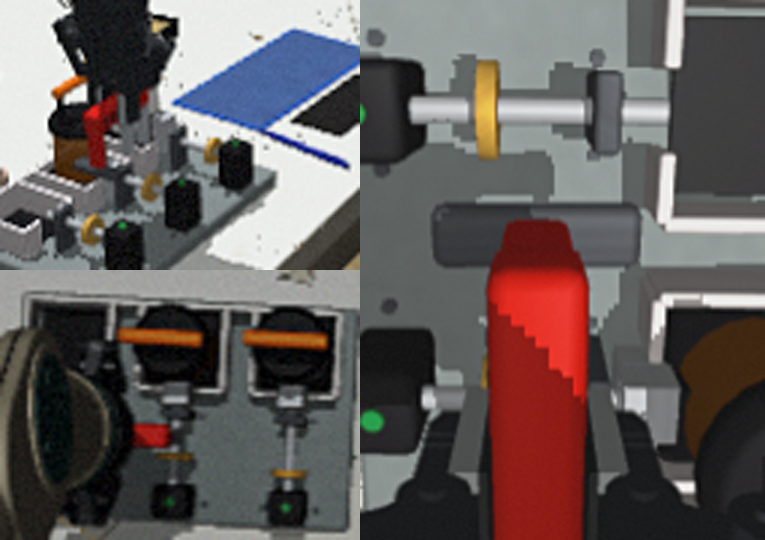

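```bash
python3 -m jog '{"claw":[0,0,0,0,0],"xyz":[[0,0.02,0.2],[0,0,0.2],[0,0,0.12],[0,0,0.12],[0,0,0]],"twist":[[0,0,0],[0,0,0],[0,0,0],[0,0,0],[0,0,0]]}';python3 -m jog '{"claw":[0,0,0,0,0,0,0,0],"xyz":[[0,-0.05,0],[0,-0.05,0],[0,-0.05,0],[0,-0.05,0],[0,-0.05,0],[0,-0.04,0],[0,0,0],[0,0,0]],"twist":[[0,0,0],[0,0,0],[0,0,0],[0,0,0],[0,0,0],[0,0,0],[0,0,0],[0,0,0]]}'; python3 - <<'E'
from h import *
plan([486,205,67],np.radians(87.7))
shot('scene','pics/s4.png')
E
```

```text
clock: 16.15
eef_pos: [486.3, 205.1, 65.7]
tool_rot: [-3.14, 0.001, 1.532]
force: [-0.2, 0.6, -1.4]
width: 17.1
gripper_force: 59.8
clock: 17.15
eef_pos: [463.2, 206.9, 67.5]
tool_rot: [3.13, -0.001, 1.532]
force: [9.0, -1.4, -6.1]
width: 17.0
gripper_force: 59.5
now [463.2 206.9  67.5] rot [ 3.130e+00 -1.000e-03  1.532e+00] turn z total (share) 0.0004 then shift [-0.01   0.228  0.005] q7 -0.07
```

```bash
cat > org.py <<'E'
import sys,cv2,numpy as np
for f in sys.argv[1:]:
    h=cv2.cvtColor(cv2.imread(f),cv2.COLOR_BGR2HSV); m=cv2.inRange(h,(7,190,150),(15,255,255)); n,l,st,c=cv2.connectedComponentsWithStats(m)
    print(f,[(st[i].tolist(),c[i].round(1).tolist()) for i in range(1,n) if st[i,4]>8])
E
python3 org.py pics/s1.png pics/s2.png pics/s3.png pics/s4.png
```

```text
pics/s1.png [([218, 178, 10, 7, 25], [222.2, 180.9]), ([198, 188, 14, 8, 31], [204.8, 191.4]), ([376, 197, 8, 11, 24], [381.0, 202.7])]
pics/s2.png [([218, 170, 12, 9, 26], [223.7, 174.4]), ([198, 188, 14, 8, 31], [204.8, 191.4]), ([380, 200, 4, 8, 14], [381.8, 202.9]), ([480, 212, 9, 2, 10], [483.6, 212.1])]
pics/s3.png [([198, 191, 10, 5, 19], [202.5, 192.8]), ([377, 199, 7, 12, 23], [380.7, 204.1]), ([480, 212, 9, 2, 11], [483.5, 212.3])]
pics/s4.png [([198, 183, 13, 8, 29], [204.2, 186.4]), ([380, 200, 4, 6, 11], [381.5, 202.4])]
```

```bash
python3 -m jog '{"claw":[0,0,0,0,0,0,0,0,0],"xyz":[[0,0.08,0],[0,0.1,0],[0,0.11,0],[0,0,0],[0,0,-0.2],[0,0,-0.25],[0,0,-0.25],[0,-0.2,-0.3],[0,0,0]],"twist":[[0,0,0],[0,0,0],[0,0,0],[0,0,0],[0,0,0],[0,0,0],[0,0,0],[0,0,0],[0,0,0]]}'; python3 - <<'E'
from h import *
plan([424,-164,190],np.radians(90))
shot('scene','pics/s5.png');shot('top','pics/t5.png');shot('wrist','pics/w9.png')
E
python3 org.py pics/s5.png
```

```text
clock: 18.32
eef_pos: [465.9, 207.2, 167.7]
tool_rot: [3.141, -0.002, 1.533]
force: [0.0, 1.3, -2.3]
width: 17.0
gripper_force: 60.1
now [465.9 207.2 167.7] rot [ 3.141e+00 -2.000e-03  1.533e+00] turn z total (share) -0.0119 then shift [-3.712 -0.419 -0.223] q7 -0.15
pics/s5.png [([197, 184, 14, 8, 29], [204.1, 187.7]), ([379, 204, 4, 6, 11], [380.7, 206.2])]
```

```bash
python3 -m jog '{"claw":[0,0,0,0,0,0,0,0,0,0,0,0],"xyz":[[0,0,-0.3],[-0.35,-0.04,-0.2],[-0.37,-0.04,0],[-0.37,-0.04,0],[-0.37,-0.04,0],[-0.37,-0.04,0],[-0.37,-0.04,0],[-0.37,-0.04,0],[-0.37,-0.04,0],[-0.37,-0.05,0],[-0.37,-0.05,0.2],[0,0,0]],"twist":[[0,0,-0.012],[0,0,0],[0,0,0],[0,0,0],[0,0,0],[0,0,0],[0,0,0],[0,0,0],[0,0,0],[0,0,0],[0,0,0],[0,0,0]]}'; python3 - <<'E'
from h import *
plan([424,-164.5,60],np.radians(90))
shot('top','pics/t6.png')
E
python3 look.py pics/w10.png tool_pad; python3 org.py pics/t0c.png pics/t6.png pics/t3.png
```

```text
clock: 19.98
eef_pos: [422.7, -164.7, 194.6]
tool_rot: [-3.138, 0.001, 1.564]
force: [0.4, 0.4, -2.4]
width: 16.8
gripper_force: 60.2
now [ 422.7 -164.7  194.6] rot [-3.138e+00  1.000e-03  1.564e+00] turn z total (share) -0.0023 then shift [0.002 0.013 1.346] q7 0.63
tool_pad [([228.0, 106.0, 60.0, 114.0], 0.91)]
now [ 424.4 -160.9  195.7] rot [-3.14 -0.    1.57] turn z total (share) -0.0002 then shift [ 0.  0. -0.] q7 0.63
pics/t0c.png [([160, 103, 70, 12, 478], [193.3, 108.1]), ([274, 110, 71, 10, 346], [306.0, 113.8]), ([331, 117, 14, 5, 35], [338.7, 119.0])]
pics/t6.png [([169, 171, 22, 3, 40], [178.6, 172.0]), ([205, 173, 23, 3, 40], [215.2, 174.0])]
pics/t3.png [([170, 172, 22, 4, 55], [180.5, 173.4]), ([205, 172, 23, 5, 51], [216.4, 174.1])]
```

```bash
python3 -m jog '{"claw":[0,0,0,0,0,0,0,0],"xyz":[[-0.04,0,0.2],[0,0,0.4],[0,0,0.4],[0,0,0.3],[0,0,0.12],[0,0,0.06],[0,0,0],[0,0,0]],"twist":[[0,0,0],[0,0,0],[0,0,0],[0,0,0],[0,0,0],[0,0,0],[0,0,0],[0,0,0]]}'
```

```text
clock: 21.12
eef_pos: [425.1, -165.6, 49.1]
tool_rot: [3.14, 0.001, 1.57]
force: [0.8, 0.2, -2.4]
width: 17.0
gripper_force: 60.1
```

```bash
python3 -m jog '{"claw":[0,0,0,0,0],"xyz":[[0,0,0.03],[0,0,0.02],[0,0,0.02],[0,0,0],[0,0,0]],"twist":[[0,0,0],[0,0,0],[0,0,0],[0,0,0],[0,0,0]]}'
```

```text
clock: 21.75
eef_pos: [424.5, -165.4, 41.4]
tool_rot: [3.141, -0.0, 1.57]
force: [-0.2, 0.8, 2.4]
width: 17.0
gripper_force: 60.7
```

```bash
python3 -m jog '{"claw":[0.5,1,1,1,1,1,1,1,1,1,1],"xyz":[[0,0,0],[0,0,0],[0,0,0],[0,0,0],[0,0,0],[0,0,0],[0,0,-0.3],[0,0,-0.5],[0,0,-0.4],[0,0,-0.4],[-0.4,0,0]],"twist":[[0,0,0],[0,0,0],[0,0,0],[0,0,0],[0,0,0],[0,0,0],[0,0,0],[0,0,0],[0,0,0],[0,0,0],[0,0,0]]}'; python3 look.py pics/w11.png tool_pad fork_tool; python3 - <<'E'
from h import *
A=np.load('pics/w11.npy',allow_pickle=True).item()
for z,lo,hi in ((66,None,None),):
    c=A['color'].astype(int); m=((c[:,:,0]>90)&(c[:,:,1]<70)&(c[:,:,2]<70)).astype(np.uint8); m[:, :220]=0; m[:,300:]=0; m[220:]=0
    n,l,st,_=cv2.connectedComponentsWithStats(m); k=1+np.argmax(st[1:,4]); x,y,w,h,a=st[k]; print(st[k])
    print('handle ends',atz(A,x+w/2,y,69),atz(A,x+w/2,y+h,69))
E
```

```text
clock: 23.12
eef_pos: [426.9, -203.1, 203.8]
tool_rot: [3.136, -0.001, 1.578]
force: [1.4, -0.5, -0.5]
width: 85.4
gripper_force: 0.0
tool_pad [([223.0, 73.0, 62.0, 118.0], 0.94)]
fork_tool [([232.0, 101.0, 42.0, 80.0], 0.86)]
now [ 424.3 -207.1  201.8] rot [3.14 0.   1.57] turn z total (share) -0.0012 then shift [ 0.  0. -0.] q7 0.74
[ 244  100   18   80 1327]
handle ends [ 424.1448575  -122.43207894   69.        ] [ 424.42102503 -205.54884699   69.        ]
```

```bash
python3 -m jog '{"claw":[1,1,1,1,1,1,1,1,1],"xyz":[[0,0,-0.35],[0.3,0.15,-0.33],[0.35,0.17,0],[0.35,0.17,0],[0.35,0.17,0],[0.35,0.17,0],[0.35,0.18,0],[0.32,0.18,0],[0,0,0]],"twist":[[0,0,0],[0,0,0],[0,0,0],[0,0,0],[0,0,0],[0,0,0],[0,0,0],[0,0,0],[0,0,0]]}'; python3 look.py pics/w12.png lamp_white lamp_amber; python3 -m jog '{"claw":[1,1,1,1],"xyz":[[0.3,0,0],[0.3,0,0],[0,0,0],[0,0,0]],"twist":[[0,0,0],[0,0,0],[0,0,0],[0,0,0]]}'; python3 look.py pics/w13.png lamp_white lamp_amber; cat > hand.py <<'E'
import sys; from h import *
np.set_printoptions(precision=1,suppress=True)
ims=[np.load(f'pics/{a}.npy',allow_pickle=True).item() for a in sys.argv[1:3]]; R=[]
for im in ims:
    h=cv2.cvtColor(im['color'],cv2.COLOR_RGB2HSV); m=cv2.inRange(h,(5,190,130),(16,255,255)); n,l,st,c=cv2.connectedComponentsWithStats(m); r=[]
    for i in range(1,n):
        if st[i,4]>120:
            ys,xs=np.where(l==i); x,y,w,hh,a=st[i]; top=(xs[ys<=y+2].mean(),y); bot=(xs[ys>=y+hh-3].mean(),y+hh); r.append((top,bot,a)); print(st[i].tolist(),np.round(top,1),np.round(bot,1))
    R.append(sorted(r,key=lambda t:t[0][1]))
for a,b in zip(*R):
    for k in (0,1): x,e=tri([(ims[0],*a[k]),(ims[1],*b[k])]); print('end',k,x,np.round(e,1))
E
python3 hand.py w12 w13; python3 - <<'E'
import cv2,numpy as np
a=[cv2.imread(f'pics/w{i}.png')[0:250, 140:400] for i in (12,13)]
cv2.imwrite('pics/w1213.png',cv2.resize(np.hstack(a),None,fx=1.5,fy=1.5,interpolation=cv2.INTER_CUBIC))
E
```

```text
clock: 24.4
eef_pos: [543.7, 35.9, 268.1]
tool_rot: [-3.14, -0.002, 1.576]
force: [0.5, -0.8, -0.4]
width: 85.5
gripper_force: 0.0
lamp_white [([227.0, 107.0, 68.0, 65.0], 0.93)]
lamp_amber [([228.0, 0.0, 75.0, 78.0], 0.81)]
now [542.6  30.9 268.8] rot [-3.14  0.    1.57] turn z total (share) -0.0005 then shift [ 0.  0. -0.] q7 0.16
clock: 25.05
eef_pos: [543.3, 89.7, 269.4]
tool_rot: [-3.141, 0.001, 1.568]
force: [-0.6, -0.6, 0.3]
width: 85.4
gripper_force: 0.0
lamp_white [([224.0, 146.0, 68.0, 73.0], 0.89)]
lamp_amber [([229.0, 55.0, 69.0, 72.0], 0.62)]
now [543.6  89.8 269.4] rot [3.14 0.   1.57] turn z total (share) -0.0011 then shift [ 0.  0. -0.] q7 0.06
[266, 0, 16, 65, 690] [275.5   0. ] [272.8  65. ]
[262, 104, 14, 65, 578] [269.3 104. ] [265.5 169. ]
[265, 56, 15, 70, 662] [273.8  56. ] [270.1 126. ]
[261, 162, 12, 58, 502] [268.5 162. ] [265.8 220. ]
end 0 [562.4 215.7 106.1] [0.1 0.1]
end 1 [557.3 146.3 157.3] [0.6 0.6]
end 0 [555.2 112.8 162.1] [0.1 0.1]
end 1 [552.8  53.2 164.4] [0.3 0.3]
```

View pics/w1213.png

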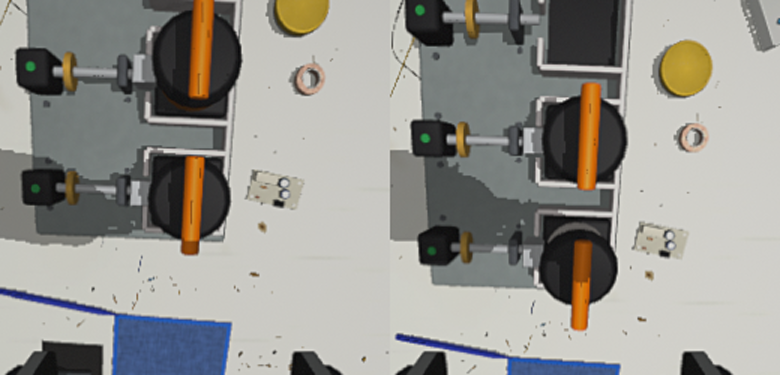

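```bash
python3 -m jog '{"claw":[1,1,1,1,1,1,1],"xyz":[[0,0,0],[-0.06,0.1,0],[0,0,0.4],[0,0,0.4],[0,0,0.3],[0,0,0],[0,0,0]],"twist":[[0,0,0.0125],[0,0,0],[0,0,0],[0,0,0],[0,0,0],[0,0,0],[0,0,0]]}';  python3 -c "
from h import *
plan([554,83,136],np.radians(87.7))"
```

```text
clock: 26.08
eef_pos: [554.6, 84.6, 160.3]
tool_rot: [3.14, 0.0, 1.53]
force: [0.3, 0.8, 0.3]
width: 85.6
gripper_force: 0.0
now [554.6  84.6 160.3] rot [3.14 0.   1.53] turn z total (share) -0.0001 then shift [-0.016 -0.006  0.243] q7 0.12
```

```bash
python3 -m jog '{"claw":[1,1,1,0,0,0,0,0,0,0],"xyz":[[-0.015,0,0.1],[0,0,0.14],[0,0,0],[0,0,0],[0,0,0],[0,0,0],[0,0,0],[0,0,0],[0,0,0],[0,0,0]],"twist":[[0,0,0],[0,0,0],[0,0,0],[0,0,0],[0,0,0],[0,0,0],[0,0,0],[0,0,0],[0,0,0],[0,0,0]]}'
```

```text
clock: 27.32
eef_pos: [553.8, 83.6, 135.6]
tool_rot: [3.141, -0.0, 1.531]
force: [0.6, 0.8, 2.7]
width: 9.6
gripper_force: 58.5
```

```bash
python3 -m jog '{"claw":[0,0,0,0,0,0,0],"xyz":[[0,0,-0.08],[0,0,-0.12],[0,0,-0.15],[0,0,-0.2],[0,0,-0.25],[0,0,0],[0,0,0]],"twist":[[0,0,0],[0,0,0],[0,0,0],[0,0,0],[0,0,0],[0,0,0],[0,0,0]]}'; python3 -c "
from h import *
shot('scene','pics/s7.png');shot('wrist','pics/w14.png')
c=lambda f:cv2.resize(cv2.imread(f)[150:270,190:310],(400,400),interpolation=cv2.INTER_CUBIC)
cv2.imwrite('pics/c9.png',np.hstack([c('pics/s7.png'),cv2.resize(cv2.imread('pics/w14.png')[100:384,130:400],(380,400))]))
plan([531,-215,216],np.radians(86))"
```

```text
clock: 28.2
eef_pos: [552.7, 83.7, 215.1]
tool_rot: [-3.141, -0.0, 1.531]
force: [-0.9, -0.6, -1.3]
width: 10.3
gripper_force: 59.1
now [552.5  83.6 214.5] rot [-3.14   0.     1.531] turn z total (share) 0.0095 then shift [-2.994 -0.006 -0.015] q7 0.08
```

View pics/c9.png

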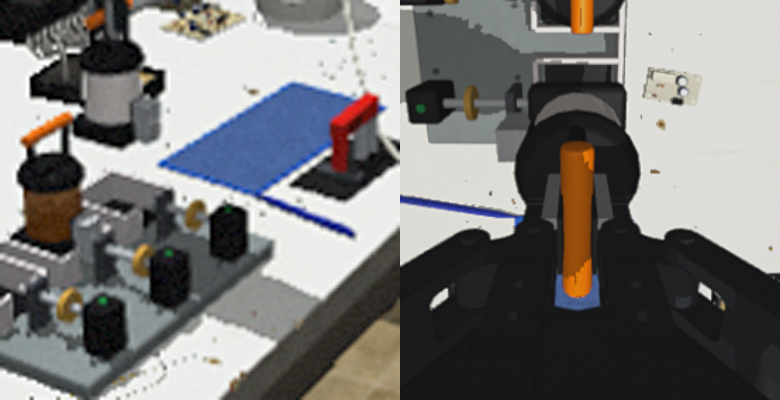

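```bash
python3 -m jog '{"claw":[0,0,0,0,0,0,0,0,0,0,0,0],"xyz":[[-0.15,0,0],[-0.25,-0.01,0],[-0.32,-0.01,0],[-0.32,-0.01,0],[-0.32,-0.01,0],[-0.32,-0.01,0],[-0.32,-0.01,0],[-0.32,-0.01,0],[-0.32,-0.01,0],[-0.26,-0.02,0],[-0.18,-0.02,0],[-0.16,0,0]],"twist":[[0,0,0],[0,0,0],[0,0,0],[0,0,0],[0,0,0],[0,0,0],[0,0,0],[0,0,0],[0,0,0],[0,0,0],[0,0,0],[0,0,0]]}'; python3 -m jog '{"claw":[0,0,0,0,0,0],"xyz":[[0,0,0.2],[0,0,0.3],[0,0,0.3],[0,0,0.15],[0,0,0],[0,0,0]],"twist":[[0,0,0],[0,0,0],[0,0,0],[0,0,0],[0,0,0],[0,0,0]]}'
```

```text
clock: 29.8
eef_pos: [527.7, -240.7, 215.0]
tool_rot: [-3.141, -0.0, 1.53]
force: [-0.5, -0.3, -1.9]
width: 9.9
gripper_force: 59.1
clock: 30.55
eef_pos: [529.1, -240.2, 121.3]
tool_rot: [3.14, 0.001, 1.531]
force: [-0.8, 0.5, -1.0]
width: 10.4
gripper_force: 59.0
```

```bash
python3 -m jog '{"claw":[0,0,0,0,0],"xyz":[[0,0,0.06],[0,0,0.03],[0,0,0.03],[0,0,0],[0,0,0]],"twist":[[0,0,0],[0,0,0],[0,0,0],[0,0,0],[0,0,0]]}'; python3 -m jog '{"claw":[0,0,0,0],"xyz":[[0,0,0.02],[0,0,0.02],[0,0,0],[0,0,0]],"twist":[[0,0,0],[0,0,0],[0,0,0],[0,0,0]]}'
```

```text
clock: 31.18
eef_pos: [528.4, -239.8, 108.3]
tool_rot: [3.142, 0.0, 1.531]
force: [-0.2, 0.7, -1.3]
width: 9.9
gripper_force: 59.1
clock: 31.68
eef_pos: [529.0, -239.8, 105.7]
tool_rot: [3.14, -0.0, 1.531]
force: [-2.3, 0.4, 8.7]
width: 10.0
gripper_force: 60.3
```

```bash
python3 -m jog '{"claw":[0.3,0.6,1,1,1,1,1,1,1,1,1,1],"xyz":[[0,0,-0.01],[0,0,0],[0,0,0],[0,0,0],[0,0,0],[0,0,-0.3],[0,0,-0.5],[0,0,-0.5],[0,0,-0.3],[0.4,0,0],[0.4,0,0],[0,0,0]],"twist":[[0,0,0],[0,0,0],[0,0,0],[0,0,0],[0,0,0],[0,0,0],[0,0,0],[0,0,0],[0,0,0],[0,0,0],[0,0,0],[0,0,0]]}'; python3 - <<'E'
from h import *
shot('top','pics/t8.png');shot('scene','pics/s8.png')
a=cv2.resize(cv2.imread('pics/t8.png')[150:240,130:370],(780,292),interpolation=cv2.INTER_CUBIC)
b=cv2.resize(cv2.imread('pics/s8.png')[140:260,190:400],(525,300),interpolation=cv2.INTER_CUBIC)
cv2.imwrite('pics/c10.png',np.vstack([a,np.pad(b,((0,0),(0,255),(0,0)))]))
E
python3 org.py pics/t8.png
```

```text
clock: 33.17
eef_pos: [532.1, -155.5, 265.0]
tool_rot: [-3.141, -0.003, 1.537]
force: [-0.2, -0.7, 0.3]
width: 85.3
gripper_force: 0.0
pics/t8.png [([169, 170, 11, 3, 15], [172.9, 171.1]), ([173, 171, 18, 4, 29], [183.1, 172.7])]
```

View pics/c10.png

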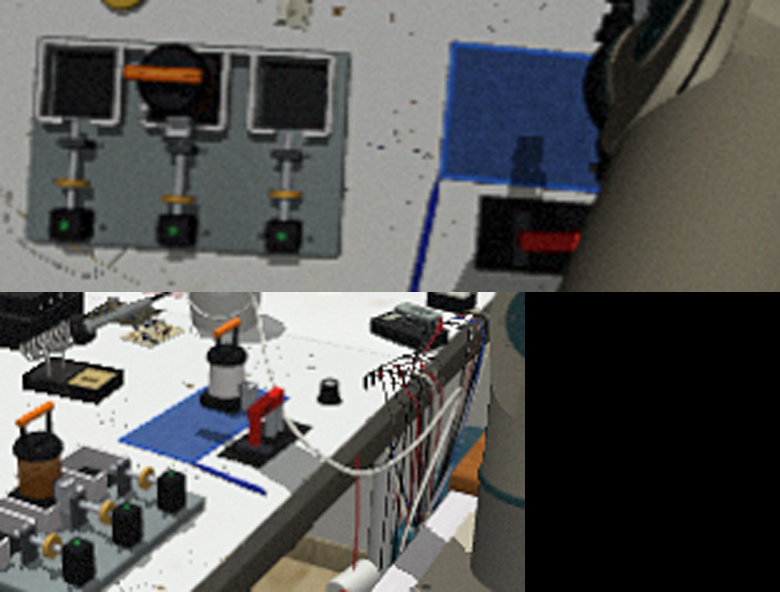

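```bash
python3 -m jog '{"claw":[1,1,1,1,1,1,1,1,1],"xyz":[[0.3,0,0],[0.35,0,0],[0.35,0,0],[0.35,0,0],[0.35,0,0],[0.35,0,0],[0.35,0,0],[0.3,0,0],[0,0,0]],"twist":[[0,0,0],[0,0,0],[0,0,0],[0,0,0],[0,0,0],[0,0,0],[0,0,0],[0,0,0],[0,0,0]]}'; python3 look.py pics/w15.png; python3 -m jog '{"claw":[1,1,1,1],"xyz":[[0.25,0,0],[0.25,0,0],[0,0,0],[0,0,0]],"twist":[[0,0,0],[0,0,0],[0,0,0],[0,0,0]]}'; python3 look.py pics/w16.png; python3 hand.py w15 w16;  python3 -c "
from h import *
plan([557.5,177.5,160],np.radians(87.7))"
```

```text
clock: 34.4
eef_pos: [542.8, 111.4, 265.0]
tool_rot: [-3.142, -0.0, 1.533]
force: [0.2, -0.0, -0.1]
width: 85.2
gripper_force: 0.0
now [542.7 109.2 265.1] rot [3.14 0.   1.53] turn z total (share) -0.0128 then shift [ 0.  0. -0.] q7 -0.02
clock: 34.95
eef_pos: [544.7, 157.2, 265.4]
tool_rot: [3.141, 0.002, 1.528]
force: [-0.0, 0.2, -0.2]
width: 85.2
gripper_force: 0.0
now [544.7 157.3 265.4] rot [3.14 0.   1.53] turn z total (share) -0.0138 then shift [ 0.  0. -0.] q7 -0.11
[264, 81, 13, 69, 649] [270.7  81. ] [269.7 150. ]
[264, 133, 12, 64, 584] [269.6 133. ] [268.7 197. ]
end 0 [559.5 207.2 158.4] [0.1 0.1]
end 1 [556.6 147.1 166.6] [0. 0.]
now [544.7 157.3 265.4] rot [3.141e+00 1.000e-03 1.527e+00] turn z total (share) -0.001 then shift [0.207 0.12  1.054] q7 -0.11
```

```bash
python3 -m jog '{"claw":[1,1,1,1,1,1,1],"xyz":[[0.2,0.12,0],[0,0,0.4],[0,0,0.4],[0,0,0.25],[0,0,0],[0,0,0],[0,0,0]],"twist":[[0,0,0],[0,0,0],[0,0,0],[0,0,0],[0,0,0],[0,0,0],[0,0,0]]}';  python3 -c "
from h import *
plan([558,177.2,136],np.radians(87.5))"
```

```text
clock: 35.88
eef_pos: [558.2, 179.3, 161.8]
tool_rot: [3.139, -0.001, 1.53]
force: [-0.6, -0.2, 0.5]
width: 85.5
gripper_force: 0.0
now [558.2 179.3 161.8] rot [ 3.139e+00 -1.000e-03  1.530e+00] turn z total (share) 0.001 then shift [-0.021 -0.001  0.258] q7 -0.06
```

```bash
python3 -m jog '{"claw":[1,1,1,0,0,0,0,0,0,0],"xyz":[[-0.02,0,0.12],[0,0,0.14],[0,0,0],[0,0,0],[0,0,0],[0,0,0],[0,0,0],[0,0,0],[0,0,0],[0,0,0]],"twist":[[0,0,0],[0,0,0],[0,0,0],[0,0,0],[0,0,0],[0,0,0],[0,0,0],[0,0,0],[0,0,0],[0,0,0]]}'; python3 -m jog '{"claw":[0,0,0,0,0,0,0],"xyz":[[0,0,-0.08],[0,0,-0.12],[0,0,-0.15],[0,0,-0.2],[0,0,-0.25],[0,0,0],[0,0,0]],"twist":[[0,0,0],[0,0,0],[0,0,0],[0,0,0],[0,0,0],[0,0,0],[0,0,0]]}'; python3 - <<'E'
from h import *
shot('scene','pics/s9.png')
for c,n in (('scene','lamp_white'),('scene','lamp_amber'),('scene','fork_tool'),('top','lamp_white')):
    if c=='top' : shot('top','pics/t9.png')
    print(n,[(np.round(b['rect']).tolist(),round(b['score'],2)) for b in optics.boxes_of(c,n)][:3])
plan([536,-138,216],np.radians(87.7))
E
python3 org.py pics/t9.png pics/s8.png pics/s9.png
```

```text
clock: 37.12
eef_pos: [557.5, 177.5, 134.6]
tool_rot: [3.141, -0.0, 1.531]
force: [0.6, -0.1, 2.7]
width: 10.0
gripper_force: 58.6
clock: 38.0
eef_pos: [556.5, 177.6, 214.1]
tool_rot: [-3.141, -0.0, 1.531]
force: [0.5, -0.8, -3.1]
width: 10.1
gripper_force: 59.0
lamp_white [([271.0, 154.0, 24.0, 34.0], 0.56)]
lamp_amber [([191.0, 161.0, 30.0, 46.0], 0.62)]
fork_tool [([287.0, 181.0, 19.0, 21.0], 0.55)]
lamp_white [([178.0, 189.0, 14.0, 26.0], 0.74), ([314.0, 178.0, 36.0, 26.0], 0.6), ([254.0, 211.0, 13.0, 32.0], 0.48)]
now [556.8 177.3 213.6] rot [-3.140e+00  1.000e-03  1.531e+00] turn z total (share) -0.0 then shift [-3.159 -0.081 -0.024] q7 -0.1
pics/t9.png [([181, 169, 5, 4, 12], [183.4, 170.0]), ([326, 185, 22, 4, 60], [335.6, 186.4])]
pics/s8.png [([276, 151, 10, 6, 22], [280.8, 153.2]), ([197, 184, 14, 8, 29], [204.1, 187.7]), ([477, 212, 9, 2, 11], [480.9, 212.5])]
pics/s9.png [([276, 151, 10, 6, 21], [280.6, 153.2]), ([196, 164, 5, 4, 9], [198.2, 165.3]), ([380, 197, 4, 9, 15], [381.9, 201.4]), ([480, 212, 9, 3, 12], [484.2, 212.3])]
```

```bash
python3 -m jog '{"claw":[0,0,0,0,0,0,0,0,0,0,0,0],"xyz":[[-0.15,0,0],[-0.25,0,0],[-0.32,-0.01,0],[-0.32,-0.01,0],[-0.32,-0.01,0],[-0.32,-0.01,0],[-0.32,-0.01,0],[-0.32,-0.01,0],[-0.3,-0.01,0],[-0.24,-0.01,0],[-0.16,0,0],[-0.14,0,0]],"twist":[[0,0,0],[0,0,0],[0,0,0],[0,0,0],[0,0,0],[0,0,0],[0,0,0],[0,0,0],[0,0,0],[0,0,0],[0,0,0],[0,0,0]]}'; python3 -m jog '{"claw":[0,0,0,0,0,0],"xyz":[[0,0,0.2],[0,0,0.3],[0,0,0.3],[0,0,0.13],[0,0,0],[0,0,0]],"twist":[[0,0,0],[0,0,0],[0,0,0],[0,0,0],[0,0,0],[0,0,0]]}'; python3 -c "
from h import *
im=shot('top'); print(atz(im,336.5,186.9,131))"
```

```text
clock: 39.8
eef_pos: [536.2, -138.9, 214.3]
tool_rot: [-3.141, -0.0, 1.53]
force: [-0.0, 0.2, -1.6]
width: 9.7
gripper_force: 59.0
clock: 40.55
eef_pos: [537.3, -138.2, 122.3]
tool_rot: [3.14, 0.0, 1.531]
force: [0.9, -0.8, -1.9]
width: 10.0
gripper_force: 59.0
[ 527.52637331 -240.07272999  131.        ]
```

```bash
python3 -m jog '{"claw":[0,0,0,0,0],"xyz":[[0,0,0.08],[0,0,0.03],[0,0,0.03],[0,0,0],[0,0,0]],"twist":[[0,0,0],[0,0,0],[0,0,0],[0,0,0],[0,0,0]]}'; python3 -m jog '{"claw":[0,0,0,0],"xyz":[[0,0,0.015],[0,0,0.015],[0,0,0],[0,0,0]],"twist":[[0,0,0],[0,0,0],[0,0,0],[0,0,0]]}'
```

```text
clock: 41.22
eef_pos: [536.5, -138.0, 107.3]
tool_rot: [3.142, 0.0, 1.531]
force: [-0.2, 0.1, -1.1]
width: 9.8
gripper_force: 59.0
clock: 41.72
eef_pos: [537.0, -138.0, 104.8]
tool_rot: [3.14, -0.0, 1.531]
force: [-0.6, 1.0, 3.1]
width: 10.0
gripper_force: 59.6
```

Contact. Release, rise, retreat towards the rack side and look.

```bash
python3 -m jog '{"claw":[0.3,0.6,1,1,1,1,1,1,1,1,1,1],"xyz":[[0,0,-0.005],[0,0,0],[0,0,0],[0,0,0],[0,0,0],[0,0,-0.3],[0,0,-0.5],[0,0,-0.5],[0,0,-0.4],[0.4,0,0],[0.4,0,0],[0.4,0,0]],"twist":[[0,0,0],[0,0,0],[0,0,0],[0,0,0],[0,0,0],[0,0,0],[0,0,0],[0,0,0],[0,0,0],[0,0,0],[0,0,0],[0,0,0]]}'; python3 -m jog '{"claw":[1,1,1,1,1,1,1,1],"xyz":[[0.4,0,0],[0.4,0,0],[0.4,0,0],[0.4,0,0],[0.4,0,0],[0.4,0,0],[0,0,0],[0,0,0]],"twist":[[0,0,0],[0,0,0],[0,0,0],[0,0,0],[0,0,0],[0,0,0],[0,0,0],[0,0,0]]}'; python3 - <<'E'
from h import *
shot('top','pics/t10.png');shot('scene','pics/s10.png')
a=cv2.resize(cv2.imread('pics/t10.png')[150:240,130:370],(780,292),interpolation=cv2.INTER_CUBIC)
b=cv2.resize(cv2.imread('pics/s10.png')[140:260,190:400],(525,300),interpolation=cv2.INTER_CUBIC)
cv2.imwrite('pics/c11.png',np.vstack([a,np.pad(b,((0,0),(0,255),(0,0)))]))
E
python3 org.py pics/t10.png
```

```text
clock: 43.22
eef_pos: [541.1, -16.8, 275.0]
tool_rot: [3.141, -0.0, 1.53]
force: [-0.4, 0.9, -0.3]
width: 85.6
gripper_force: 0.0
clock: 44.22
eef_pos: [550.8, 221.0, 274.6]
tool_rot: [-3.141, 0.001, 1.53]
force: [0.8, 0.0, -0.2]
width: 85.2
gripper_force: 0.0
pics/t10.png [([288, 181, 22, 5, 56], [298.6, 182.9]), ([326, 185, 22, 4, 58], [335.8, 186.5])]
```

View pics/c11.png

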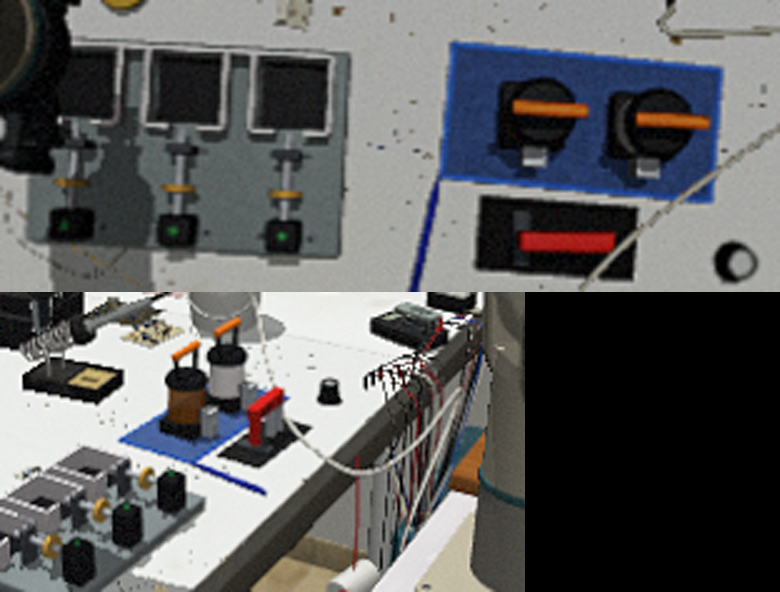

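```bash
python3 -c "
from cell import order
print(order.finish_job())"
```

```text
the job is handed in; nothing more can be done
None
```

The job is handed in after about 44 s of the 210 s allowed: both lamps there, white and amber (bay 1 was empty), were freed with the fork before either came out, the tool went back to the middle of its pad, and both lamps stand upright with their bases on the blue mat.

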